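Close up the loaded sample cooler

ROBOT

A 7-joint arm with a two-finger parallel gripper is mounted at the origin on the work surface. World frame = base frame: x ahead of the robot, y to its left, z up, the work surface at z = 0. Lengths are in m, angles in rad, forces in N, time in s.
With the tool pointing down it reaches from about 0.4 to 0.85 m from the base axis. Payload 4.5 kg.
Tool frame: the origin (TCP) lies at the very end of the fingers, on their centre line; the grasp point (between the pads) lies r.grip_point_offset behind it (r.grip_point_offset is the distance from the TCP to the grasp point, in m); z points along the fingers, y is the line along which they close (so a half turn about z gives the same grasp; the last joint's range is limited). The gripper opens to 85 mm and grips with 20 to 120 N. Pads are 22 mm wide; open, the fingers measure 114 mm over their backs; the gripper's body (76 mm by 85 mm) begins 54 mm behind the grasp point. The pads swing forward as they close: fully open they stand 13 mm farther back than shut.
Start: joints at [-1.095, 0.689, -0.195, 1.565, 0.157, 0.902, -0.215], TCP at [0.267, 0.565, 0.231] pointing down, gripper open.
Joint ranges: [-3.01, 3.01], [-0.46, 2.08], [-1.47, 1.51], [0.13, 2.56], [-1, 4.14], [0.04, 2.09], [-2.66, 2.66]. Speed limits (rad/s): [2.57, 2.57, 3.14, 3.14, 3.14, 3.14, 3.14].

INTERFACE

Orientations are given as a unit quaternion [w, x, y, z].
In Python, from workcell import get_state, viewer, job_done, r gives the robot as it stands.
- The arm moves only by the tool jog_arm, never from a script. Its argument "targets" is one flat list of numbers, 7 for each row, row after row: the finger opening in m, from 0 to 0.0854, then the shift along the tool's x, y, z in m, then the turn, a rotation vector about the tool's x, y, z in rad. In form: [jaw, x, y, z, rx, ry, rz, jaw, x, y, z, rx, ry, rz, ...]. A call has 1 to 20 rows; each row shifts and turns the commanded pose from where the row before left it, along the tool's axes as they then stand; what a row does not reach is not made up. A row lasts 1/10 s, in which the tool goes at most 50 mm and 8.59 degrees, less where a joint would pass 70% of its speed; a pose out of reach is approached as far as the arm can. A call is refused whole if a number of a shift passes 0.05 or a number of a turn 0.15, either way. A call with a gripper value outside its range is refused whole. The fingers move at their own pace and stop on an object; "newtons" is the grip in N (left out, the last holds). Time passes only in rows, so rows that do not move let the fingers close. It gives the time, the measured TCP pose, the force, the opening and the grip force at its end, in the units of the state.
- get_state(): the state, without advancing time (a new reading comes with each control period).
- viewer.read_camera(name): name is "side" or "top" or "wrist"; returns (picture, depth): 384x512x3 uint8, red, green, blue; 384x512 float32, m along the optical axis (not along the pixel's ray), 0 where there is no reading.
- viewer.camera_info(name): a dict with "mtx" (3x3 intrinsics, pixels), "R" (3x3) and "t" (3): a world point X has camera coordinates R X + t. Camera axes: x right, y down, z forward; pixel columns grow to the right and rows downward; lengths in m; the calibration is good to about 2 mm. A picture is of the moment at which its call begins: read the wrist's pose just before it. camera_info takes no time and is no camera call; for the wrist camera it gives the pose at the moment of the call.
- job_done(): hands the job in; it is judged then, once.
The state is a dict: "clock": time; "qpos": joint angles; "joint_vel": joint speeds; "joint_torque": joint torques, N m; "tcp_pos": TCP position; "orientation": TCP orientation; "force": force on the tool from outside, world axes, zero at the start; "wrist_torque": the same for the moment, N m; "width": finger opening in m; "grip_force": force on a finger pad.
Only numpy, scipy, OpenCV 4.12 (cv2) and the standard library are available. Lean on these libraries where they do the work, as an engineer would, in place of code of your own. Each camera call takes 0.05 s, during which the arm holds its last target. There are 200 camera calls.

TASK

One of the two bench coolers has a yellow rack of blood tubes in its open drawer: with your fingertips push that drawer fully shut, then push the blue hatch on top of the same cooler sideways until it is against its stop and completely covers the square opening. Just push; lift nothing, leave the rack standing in the drawer, and leave the empty cooler and the other things on the bench as they are.

Things in the scene. Friction and masses are not known exactly. Their poses are not given: they have to be found in the camera images.
- loaded_cooler: the cooler whose drawer holds the yellow tube rack: fixed white box, 180 deep (x) x 190 wide (y) x 140 high (mm). Origin: centre of its underside. x points from the drawer front inwards (away from the robot at yaw 0), y left, z up. Flat top deck at z 140 with a 64 x 64 opening centred at x -5, y +35; a stop rib 12 high at y +83 to +89.
- loaded_drawer (a joint): how far the loaded cooler's drawer is out, in m: 0 = fully shut, 0.10 = its limit; grows along the cooler's -x. About 2.5 N of friction; it stays where left.
- loaded_drawer_front (a point): centre of the outer face of the loaded cooler's drawer front: flat grey panel, no handle, 186 wide x 108 high x 12 thick (mm), top edge at z 126. Axes as the cooler's; x is the way to push. Shut, the face is at cooler x -102. Tray behind it 130 long, 160 wide, walls up to z 62.
- loaded_hatch (a joint): how far the loaded cooler's hatch is open, in m: 0 = covers the opening, at its stop; 0.075 = fully open; grows along the cooler's -y. About 2 N of friction; it stays where left.
- loaded_hatch_top (a point): centre of the top of the loaded cooler's blue sliding hatch: solid block 90 x 90 x 24 mm lying on the deck, top at z 165. Axes as the cooler's. Pushed along the cooler's +y it covers the opening; its -y side face (45 mm from this point, z 141 to 165) is free to push on.
- spare_cooler: the identical cooler with an empty drawer, to be left alone: fixed white box, 180 deep (x) x 190 wide (y) x 140 high (mm). Origin: centre of its underside. x points from the drawer front inwards (away from the robot at yaw 0), y left, z up. Flat top deck at z 140 with a 64 x 64 opening centred at x -5, y +35; a stop rib 12 high at y +83 to +89.
- spare_drawer (a joint): how far the spare cooler's drawer is out, in m: 0 = fully shut, 0.10 = its limit; grows along the cooler's -x. About 2.5 N of friction; it stays where left.
- spare_drawer_front (a point): centre of the outer face of the spare cooler's drawer front: flat grey panel, no handle, 186 wide x 108 high x 12 thick (mm), top edge at z 126. Axes as the cooler's; x is the way to push. Shut, the face is at cooler x -102. Tray behind it 130 long, 160 wide, walls up to z 62.
- spare_hatch (a joint): how far the spare cooler's hatch is open, in m: 0 = covers the opening, at its stop; 0.075 = fully open; grows along the cooler's -y. About 2 N of friction; it stays where left.
- spare_hatch_top (a point): centre of the top of the spare cooler's blue sliding hatch: solid block 90 x 90 x 24 mm lying on the deck, top at z 165. Axes as the cooler's. Pushed along the cooler's +y it covers the opening; its -y side face (45 mm from this point, z 141 to 165) is free to push on.
- rack: yellow tube rack, 56 x 136 x 50 mm, with 12 capped tubes reaching 85 mm above its underside, together about 0.25 kg, standing loose in the loaded cooler's drawer at most 60 mm behind the front panel (caps up to z 111 mm, below the panel's top edge). Origin: centre of its underside.
- reagent: bystander: amber bottle with blue cap, 56 mm diameter, 115 mm high, loose. Origin: centre of its underside.
- jar: bystander: clear specimen jar with red cap, 60 mm diameter, 75 mm high, loose. Origin: centre of its underside.
- tipbox: bystander: green pipette tip box with clear cover, 62 x 62 x 67 mm, loose. Origin: centre of its underside.
Not all that is in view belongs to the job. Of the things that look like the rack, the largest one is meant.

How it is judged:
By the outcome, as a careful person would: the job done as asked, in the order asked, and still so for the second after the job is handed in, with the robot touching nothing.
It also fails if it takes over 48 s, if anything falls off the work surface, if the arm or the gripper's body presses on something with over 40 N, if the wrist force passes 120 N, or if a joint passes its speed limit or range.

## Working session

There is one attempt and no reset: what is moved stays moved. The work goes in short steps, Python scripts to look and compute and a tool call to move; the robot and the scene stay as the last step left them, time stands still between calls to the robot, and variables do not carry over. Pictures are saved under pics/ and viewed, at most 10 in all, crops included, and the job is handed in when it is done.

Besides the shell and the picture viewer there is one more tool, called after "Emit:" as name(argument=value, ...) on one line, values as JSON. jog_arm: Moves the arm, as the interface text tells. Its arguments: {"type":"object","properties":{"targets":{"type":"array","items":{"type":"number"}},"newtons":{"type":"number"}},"required":["targets"]}

```bash
mkdir -p pics; ls; cat > h.py <<'E'
import numpy as np, cv2
from workcell import get_state, viewer, job_done, r
def cloud(name):
    im,d=viewer.read_camera(name); c=viewer.camera_info(name)
    v,u=np.mgrid[:d.shape[0],:d.shape[1]]
    K=np.array(c["mtx"]); R=np.array(c["R"]); t=np.array(c["t"])
    P=np.stack([(u-K[0,2])/K[0,0]*d,(v-K[1,2])/K[1,1]*d,d],-1)
    W=(P-t)@R; W[d==0]=np.nan
    return im,W
E
python3 - <<'E'
from h import *
for n in("top","side"):
    im,W=cloud(n); cv2.imwrite(f"pics/{n}.png",im[...,::-1]); np.savez(f"{n}.npz",im=im,W=W)
print(get_state(),r.grip_point_offset)
E
```

```text
pics
{'clock': 0.1, 'qpos': array([-1.09521128,  0.68989866, -0.194533  ,  1.56626151,  0.1572975 ,
        0.90250591, -0.21507523]), 'joint_vel': array([-6.06751413e-05, -2.51771502e-03, -1.82471742e-03, -3.19028662e-03,
        1.10572831e-03, -1.71341105e-03, -5.79027268e-04]), 'joint_torque': array([-4.20767436e-03, -5.40602875e+01, -1.27156254e+00, -1.58987671e+01,
        9.43998137e-03,  4.26097671e-03, -4.21345092e-06]), 'tcp_pos': array([0.26700074, 0.56443865, 0.23055975]), 'orientation': array([-1.27813369e-04,  2.19045757e-01,  9.75714225e-01, -8.31132216e-04]), 'force': array([ 0.17008774,  0.72031996, -1.36356841]), 'wrist_torque': array([-0.00160138,  0.05101694, -0.01142294]), 'grip_force': 0.0, 'width': 0.08563111546935093} 0.0187
```

View pics/top.png

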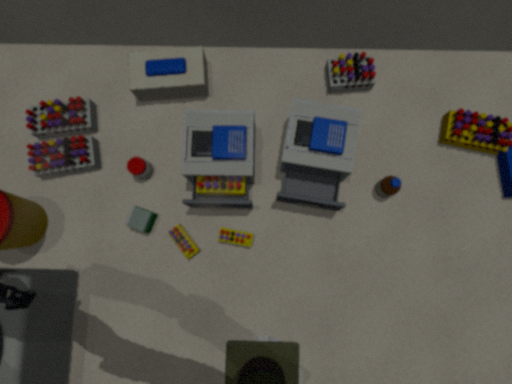

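View pics/side.png

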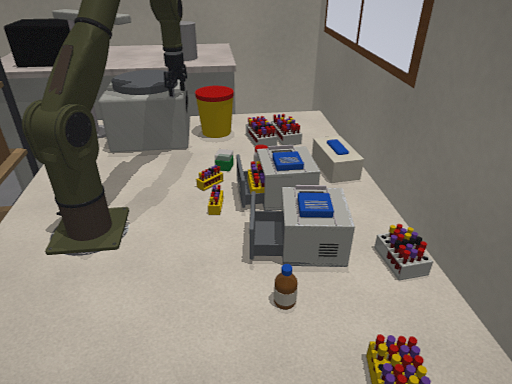

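The top view shows the loaded cooler at about (220,150), with the yellow rack in its drawer at (221,186) and the drawer front at (218,203). The spare, empty cooler is at (320,150). Two small decoy racks stand in front, at (184,241) and (236,237), and the jar (137,167) and tip box (142,219) are to the left. The side view agrees.

```bash
python3 - <<'E'
import numpy as np, cv2
z=np.load("top.npz"); im=z["im"]; W=z["W"]; X,Y,Z=np.moveaxis(W,-1,0)
hsv=cv2.cvtColor(im,cv2.COLOR_RGB2HSV)
def rep(n,m):
    p=W[m]; b=cv2.minAreaRect(p[:,:2].astype(np.float32)); print(n,m.sum(),"mean",p.mean(0).round(4),"rect",np.round(b[0],4),np.round(b[1],4),round(b[2],2),"z",np.percentile(p[:,2],[5,50,95]).round(3))
box=lambda u0,u1,v0,v1:(np.indices(Z.shape)[1]>=u0)&(np.indices(Z.shape)[1]<=u1)&(np.indices(Z.shape)[0]>=v0)&(np.indices(Z.shape)[0]<=v1)
B=box(175,265,100,215); S=box(270,365,95,215)
for n,b in(("loaded",B),("spare",S)):
    rep(n+" hatch",b&(Z>.157)&(Z<.172))
    rep(n+" top",b&(Z>.130)&(Z<.172))
    rep(n+" front",b&(Z>.115)&(Z<.131)&box(0,511,188,215))
rep("rack",box(190,250,172,196)&(Z>.08)&(Z<.115))
for n,b in(("decoyL",box(160,203,220,262)),("decoyR",box(215,258,222,252)),("tip",box(122,160,200,240)),("jar",box(120,155,150,185))): rep(n,b&(Z>.012))
rep("rib",B&(Z>.146)&(Z<.157)&box(175,200,100,180))
E
```

```text
loaded hatch 1145 mean [0.6386 0.0969 0.1652] rect [0.6397 0.0973] [0.0901 0.0902] 0.6 z [0.162 0.165 0.168]
loaded top 4197 mean [0.6413 0.1245 0.1474] rect [0.6088 0.1293] [0.254  0.1903] 0.61 z [0.137 0.141 0.167]
loaded front 341 mean [0.4844 0.1294 0.1252] rect [0.4846 0.1284] [0.0132 0.1848] 1.02 z [0.118 0.126 0.129]
spare hatch 1141 mean [ 0.6616 -0.1635  0.1652] rect [ 0.6631 -0.1641] [0.0898 0.0913] 81.31 z [0.162 0.165 0.168]
spare top 4292 mean [ 0.6661 -0.1523  0.1472] rect [ 0.6269 -0.1432] [0.19   0.2705] 81.48 z [0.137 0.141 0.167]
spare front 344 mean [ 0.4954 -0.1233  0.1251] rect [ 0.4956 -0.1232] [0.1838 0.0132] 81.47 z [0.117 0.126 0.129]
rack 406 mean [0.5418 0.1272 0.1066] rect [0.5398 0.1161] [0.0407 0.1497] 1.09 z [0.082 0.11  0.114]
decoyL 500 mean [0.3786 0.2305 0.0458] rect [0.3794 0.2333] [0.0987 0.0407] 40.33 z [0.033 0.039 0.064]
decoyR 487 mean [0.3951 0.0813 0.045 ] rect [0.3957 0.0825] [0.0978 0.0401] 80.06 z [0.033 0.038 0.063]
tip 588 mean [0.4381 0.3506 0.0604] rect [0.4401 0.3563] [0.0626 0.0611] 69.99 z [0.024 0.066 0.07 ]
jar 451 mean [0.5861 0.3634 0.0617] rect [0.5894 0.3679] [0.0563 0.0555] 11.05 z [0.021 0.073 0.078]
rib 87 mean [0.6379 0.2151 0.1517] rect [0.6385 0.2125] [0.088  0.0139] 0.78 z [0.148 0.152 0.154]
```

Emit:
jog_arm(targets=[0,0,0,0,0,0,-0.113,0,0,0,0,0,0,-0.113,0,0,0,0,0,0,-0.113,0,0,0,0,0,0,-0.113,0,-0.011,-0.027,0,0,0,0,0,-0.011,-0.027,0,0,0,0,0,-0.011,-0.027,0,0,0,0,0,-0.011,-0.027,0,0,0,0,0,-0.011,-0.027,0,0,0,0,0,-0.011,-0.027,0,0,0,0,0,-0.011,-0.027,0,0,0,0,0,-0.011,-0.027,0,0,0,0,0,-0.011,-0.027,0,0,0,0,0,-0.011,-0.027,0,0,0,0,0,-0.011,-0.027,0,0,0,0,0,-0.011,-0.027,0,0,0,0,0,-0.011,-0.027,0,0,0,0,0,-0.011,-0.027,0,0,0,0,0,-0.011,-0.027,0,0,0,0,0,-0.011,-0.027,0,0,0,0], newtons=20)

```text
clock: 2.1
tcp_pos: [0.4478, 0.1336, 0.2311]
orientation: [-0.0, -0.005, 1.0, -0.0]
force: [-0.1, -0.6, 0.1]
width: 0.0
grip_force: 0.0
```

Emit:
jog_arm(targets=[0,0,0,0.027,0,0,0,0,0,0,0.027,0,0,0,0,0,0,0.027,0,0,0,0,0,0,0.027,0,0,0,0,0,0,0.027,0,0,0,0,0,0,0,0,0,0,0,-0.005,0,0,0,0,0,0,-0.005,0,0,0,0,0,0,-0.005,0,0,0,0,0,0,-0.005,0,0,0,0,0,0,-0.005,0,0,0,0,0,0,-0.005,0,0,0,0,0,0,-0.005,0,0,0,0,0,0,-0.005,0,0,0,0,0,0,-0.005,0,0,0,0,0,0,-0.005,0,0,0,0,0])

```text
clock: 3.7
tcp_pos: [0.4979, 0.1352, 0.0962]
orientation: [-0.0, -0.005, 1.0, -0.0]
force: [-3.4, -0.4, 1.3]
width: -0.0002
grip_force: 1.4
```

Emit:
jog_arm(targets=[0,-0.005,0,0,0,0,0,0,-0.005,0,0,0,0,0,0,-0.005,0,0,0,0,0,0,-0.005,0,0,0,0,0])

```text
clock: 4.1
tcp_pos: [0.5179, 0.1354, 0.0962]
orientation: [-0.0, -0.005, 1.0, -0.0]
force: [-3.0, -0.3, 2.0]
width: -0.0
grip_force: 1.4
```

Emit:
jog_arm(targets=[0,-0.004,0,0,0,0,0,0,-0.003,0,0,0,0,0,0,-0.003,0,0,0,0,0,0,-0.002,0,0,0,0,0,0,0,0,0,0,0,0])

```text
clock: 4.6
tcp_pos: [0.5302, 0.1357, 0.0963]
orientation: [0.0, -0.005, 1.0, 0.0]
force: [-1.4, -0.6, -0.4]
width: 0.0003
grip_force: 0.5
```

Emit:
jog_arm(targets=[0,-0.002,0,0,0,0,0,0,-0.001,0,0,0,0,0,0,-0.001,0,0,0,0,0,0,0,0,0,0,0,0])

```text
clock: 5.0
tcp_pos: [0.5304, 0.1357, 0.0962]
orientation: [-0.003, -0.006, 1.0, -0.001]
force: [-8.8, -0.7, 5.9]
width: 0.0001
grip_force: 4.3
```

Emit:
jog_arm(targets=[0,-0.002,0,0,0,0,0,0,-0.002,0,0,0,0,0,0,0,0,0,0,0,0])

```text
clock: 5.3
tcp_pos: [0.5303, 0.1356, 0.0958]
orientation: [-0.006, -0.006, 1.0, -0.002]
force: [-16.3, 0.3, 11.5]
width: -0.0001
grip_force: 8.2
```

Emit:
jog_arm(targets=[0,0.02,0,0,0,0,0,0,0.03,0,0,0,0,0,0,0,0,-0.028,0,0,0,0,0,0,-0.028,0,0,0,0,0,0,-0.028,0,0,0,0,0,0,-0.028,0,0,0,0,0,0,-0.028,0,0,0,0,-0.019,-0.0155,0,0,0,0,0,-0.019,-0.0155,0,0,0,0,0,-0.019,-0.0155,0,0,0,0,0,-0.019,-0.0155,0,0,0,0,0,-0.019,-0.0155,0,0,0,0,0,-0.019,-0.0155,0,0,0,0,0,-0.019,-0.0155,0,0,0,0,0,-0.019,-0.0155,0,0,0,0,0,0,0,0,0,0,0])

```text
clock: 6.9
tcp_pos: [0.6442, 0.0092, 0.2362]
orientation: [0.002, -0.003, 1.0, -0.001]
force: [-0.4, -0.2, 0.1]
width: 0.0001
grip_force: 0.0
```

```bash
python3 - <<'E'
from h import *
print(get_state()["tcp_pos"])
im,W=cloud("top"); cv2.imwrite("pics/top2.png",im[...,::-1])
c=im[90:220,165:375,::-1]; cv2.imwrite("pics/top2c.png",cv2.resize(c,None,fx=3,fy=3,interpolation=cv2.INTER_CUBIC))
im,W2=cloud("side"); cv2.imwrite("pics/side2.png",im[...,::-1])
v,u=np.indices(W.shape[:2])
m=(u>175)&(u<262)&(v>165)&(v<215)&(W[...,2]>.115)&(W[...,2]<.130)
print(m.sum(), W[m].min(0),np.median(W[m],0),W[m].max(0))
E
```

```text
[0.64424841 0.00924463 0.23620019]
341 [0.54132229 0.03540203 0.11519494] [0.54788771 0.12906392 0.12546259] [0.55628883 0.22227742 0.12982281]
```

View pics/top2c.png

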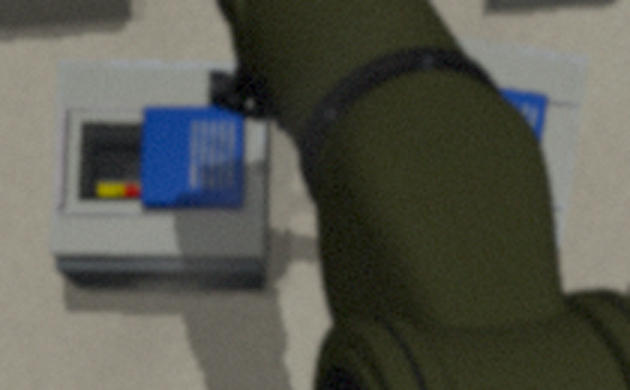

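The drawer is shut: its front sits flush at (165,265) in the crop, and the rack's yellow shows inside through the opening at (115,190). The hatch at (193,157) is still open, with the fingers waiting on its -y side.

Emit:
jog_arm(targets=[0,0,0,0.0215,0,0,0,0,0,0,0.0215,0,0,0,0,0,0,0.0215,0,0,0,0,0,0,0.0215,0,0,0,0,0,0,0,0,0,0,0,0,0.006,0,0,0,0,0,0,0.006,0,0,0,0,0,0,0.006,0,0,0,0,0,0,0.006,0,0,0,0,0,0,0.006,0,0,0,0,0,0,0.006,0,0,0,0,0,0,0.006,0,0,0,0])

```text
clock: 8.2
tcp_pos: [0.6408, 0.0544, 0.1506]
orientation: [0.0, -0.005, 1.0, -0.001]
force: [0.5, -1.7, 1.2]
width: -0.0
grip_force: 1.2
```

Emit:
jog_arm(targets=[0,0,0.006,0,0,0,0,0,0,0.006,0,0,0,0,0,0,0.006,0,0,0,0,0,0,0.006,0,0,0,0,0,0,0.006,0,0,0,0])

```text
clock: 8.7
tcp_pos: [0.6403, 0.0853, 0.1503]
orientation: [0.0, -0.005, 1.0, 0.0]
force: [0.6, -2.1, 1.6]
width: -0.0001
grip_force: 1.2
```

Emit:
jog_arm(targets=[0,0,0.005,0,0,0,0,0,0,0.004,0,0,0,0,0,0,0.003,0,0,0,0,0,0,0.002,0,0,0,0,0,0,0,0,0,0,0])

```text
clock: 9.2
tcp_pos: [0.6397, 0.0995, 0.1502]
orientation: [-0.0, -0.005, 1.0, 0.0]
force: [0.2, -0.2, 0.0]
width: 0.0003
grip_force: 0.2
```

Emit:
jog_arm(targets=[0,0,0.003,0,0,0,0,0,0,0.003,0,0,0,0,0,0,0.002,0,0,0,0,0,0,0,0,0,0,0])

```text
clock: 9.6
tcp_pos: [0.6396, 0.1075, 0.1501]
orientation: [-0.0, -0.005, 1.0, 0.0]
force: [-0.5, 0.5, 0.5]
width: 0.0003
grip_force: 0.4
```

Emit:
jog_arm(targets=[0,0,0.002,0,0,0,0,0,0,0.002,0,0,0,0,0,0,0.002,0,0,0,0,0,0,0.001,0,0,0,0])

```text
clock: 10.0
tcp_pos: [0.6395, 0.1081, 0.1501]
orientation: [-0.001, -0.004, 1.0, -0.004]
force: [-0.5, -10.8, 4.8]
width: 0.0002
grip_force: 5.7
```

Emit:
jog_arm(targets=[0,0,0.002,0,0,0,0,0,0,0.001,0,0,0,0,0,0,0,0,0,0,0])

```text
clock: 10.3
tcp_pos: [0.6395, 0.1081, 0.1502]
orientation: [-0.001, -0.003, 1.0, -0.006]
force: [-1.7, -14.8, 5.6]
width: -0.0002
grip_force: 7.1
```

Emit:
jog_arm(targets=[0,0,-0.02,0,0,0,0,0,0,-0.03,0,0,0,0,0,0,0,-0.03,0,0,0,0,0,0,-0.03,0,0,0,0,0,0,-0.03,0,0,0,0,0,-0.02,-0.03,0,0,0,0,0,-0.02,-0.03,0,0,0,0,0,-0.02,-0.03,0,0,0,0,0,-0.02,-0.03,0,0,0,0,0,-0.02,-0.03,0,0,0,0,0,0,0,0,0,0,0])

```text
$.targets: bad value
```

```bash
python3 - <<'E'
from h import *
print(get_state()["tcp_pos"])
im,W=cloud("top"); c=im[90:270,110:310,::-1]; cv2.imwrite("pics/top3c.png",cv2.resize(c,None,fx=3,fy=3,interpolation=cv2.INTER_CUBIC))
im,W2=cloud("side"); cv2.imwrite("pics/side3.png",im[...,::-1])
v,u=np.indices(W.shape[:2]); Z=W[...,2]
def q(n,m): print(n,m.sum(),cv2.minAreaRect(W[m][:,:2].astype(np.float32)))
b=(u>175)&(u<262)&(v>100)&(v<215)
q("hatch",b&(Z>.157)&(Z<.172)); q("front",b&(v>165)&(Z>.115)&(Z<.130))
E
```

```text
[0.63950677 0.10813473 0.15015052]
hatch 556 ((0.6381959915161133, 0.1772821545600891), (0.0887715145945549, 0.06430281698703766), 0.8361873626708984)
front 96 ((0.5488251447677612, 0.1958891749382019), (0.052140429615974426, 0.013901752419769764), 89.48641967773438)
```

View pics/top3c.png

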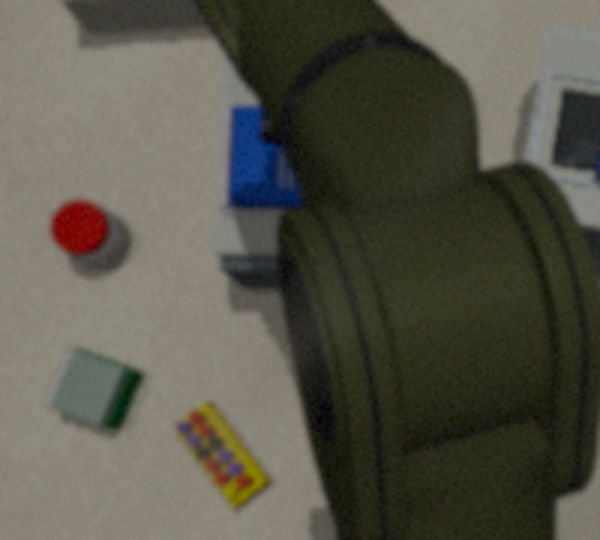

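View pics/side3.png

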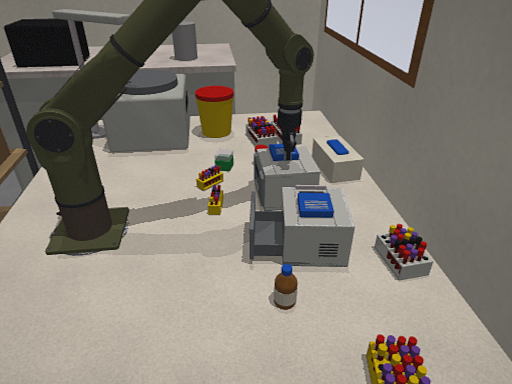

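The move was refused because I miscounted a row, so the arm hasn't moved. The side view shows the fingers still against the hatch at (290,150). In the top view the hatch has reached the rib side, around (230,155) in the crop. I'll retreat now.

Emit:
jog_arm(targets=[0,0,-0.02,0,0,0,0,0,0,-0.03,0,0,0,0,0,0,0,-0.03,0,0,0,0,0,0,-0.03,0,0,0,0,0,0,-0.03,0,0,0,0,0,-0.03,0,0,0,0,0,0,-0.03,0,0,0,0,0,0,-0.03,0,0,0,0,0,0,-0.03,0,0,0,0,0,0,-0.03,0,0,0,0,0,0,-0.03,0,0,0,0,0,0,0,0,0,0,0,0,0,0,0,0,0,0])

```text
clock: 11.7
tcp_pos: [0.6422, -0.1128, 0.2402]
orientation: [0.0, -0.005, 1.0, 0.001]
force: [-0.2, 0.6, 0.9]
width: 0.0002
grip_force: 0.0
```

```bash
python3 - <<'E'
from h import *
print(get_state()["tcp_pos"])
im,W=cloud("top"); c=im[90:270,110:310,::-1]; cv2.imwrite("pics/top4c.png",cv2.resize(c,None,fx=3,fy=3,interpolation=cv2.INTER_CUBIC))
im,W2=cloud("side"); cv2.imwrite("pics/side4.png",im[...,::-1])
v,u=np.indices(W.shape[:2]); Z=W[...,2]
def q(n,m): print(n,m.sum(),cv2.minAreaRect(W[m][:,:2].astype(np.float32)))
b=(u>175)&(u<262)&(v>100)&(v<215)
q("hatch",b&(Z>.157)&(Z<.172)); q("front",b&(v>165)&(Z>.115)&(Z<.130))
E
```

```text
[ 0.64221742 -0.11279752  0.24015646]
hatch 1145 ((0.6385994553565979, 0.16559536755084991), (0.08956252783536911, 0.0921398475766182), 0.43503227829933167)
front 345 ((0.5489150881767273, 0.1286470592021942), (0.013742837123572826, 0.18655546009540558), 0.5849820971488953)
```

View pics/top4c.png

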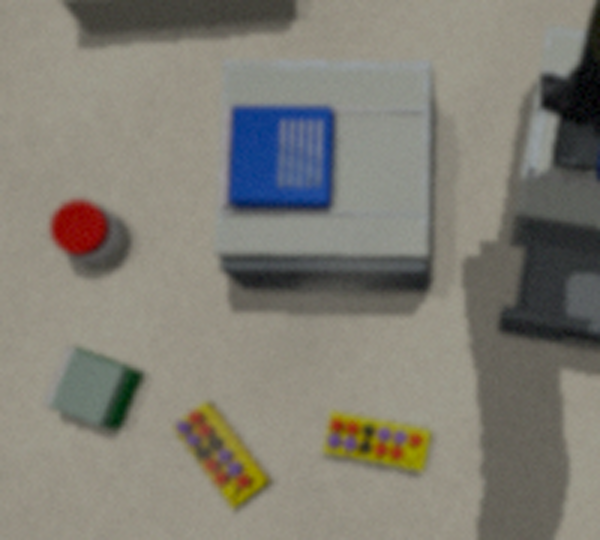

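The loaded cooler's drawer is flush along (325,268) in the crop, and the hatch at (281,157) covers the opening against its rib. The jar, tip box and decoy racks haven't moved, and the gripper is clear above everything.

```bash
python3 -c "
from workcell import job_done; print(job_done())"
```

```text
the job is handed in; nothing more can be done
None
```

The loaded cooler's drawer is pushed fully shut, then its blue hatch was pushed against the stop so it covers the opening; the job is handed in at about 12 s, with the rack still in the drawer when last seen through the opening.

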